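Load the labelling nests at the dispensary bench

ROBOT

A 7-joint arm with a two-finger parallel gripper is mounted at the origin on the work surface. World frame = base frame: x ahead of the robot, y to its left, z up, the work surface at z = 0. Lengths are in m, angles in degrees, forces in N, time in s.
With the tool pointing down it reaches from about 0.425 to 0.875 m from the base axis. Payload 8.4 kg.
Tool frame: the origin (TCP) lies at the very end of the fingers, on their centre line; the grasp point (between the pads) lies 19 mm behind it; z points along the fingers, y is the line along which they close (so a half turn about z gives the same grasp; the last joint's range is limited). The gripper opens to 85 mm and grips with 20 to 120 N. Pads are 22 mm wide; open, the fingers measure 114 mm over their backs; the gripper's body (76 mm by 85 mm) begins 54 mm behind the grasp point. The pads swing forward as they close: fully open they stand 13 mm farther back than shut.
Start: joints at [62.842, 19.091, 2.286, 83.961, -0.768, 76.965, -3.352], TCP at [0.238, -0.605, 0.231] pointing down, gripper open.
Joint ranges: [-147.57, 147.57], [-21.85, 119.76], [-74.77, 79.35], [14.55, 137.4], [-85.83, 265.84], [4.83, 119.75], [-152.11, 152.11]. Speed limits (degrees/s): [127.2, 127.2, 159.86, 159.86, 180, 180, 180].

INTERFACE

Orientations are given as [roll, pitch, yaw] about the fixed x, y, z axes, in that order (R = Rz(yaw) Ry(pitch) Rx(roll)).
In Python, from bench import status, viewer, ticket gives the robot as it stands.
- The arm moves only by the tool apply_moves, never from a script. Its argument "rows" is a list of rows, each a list of 3 entries, a list of its own where there are three numbers: the shift along the tool's x, y, z in mm, then the turn, a rotation vector about the tool's x, y, z in rad, then the opening, from 0 (shut) to 1 (fully open). A call has 1 to 20 rows; each row shifts and turns the commanded pose from where the row before left it, along the tool's axes as they then stand; what a row does not reach is not made up. A row lasts 1/10 s, in which the tool goes at most 50 mm and 8.59 degrees, less where a joint would pass 70% of its speed; a pose out of reach is approached as far as the arm can. A call with a gripper value outside its range is refused whole. The fingers move at their own pace and stop on an object; "squeeze" is the grip in N (left out, the last holds). Time passes only in rows, so rows that do not move let the fingers close. It gives the time, the measured TCP pose, the force, the opening and the grip force at its end, in the units of the state.
- status.sense(): the state, without advancing time (a new reading comes with each control period).
- viewer.snapshot(name): name is "side" or "top"; returns (picture, depth): 400x640x3 uint8, red, green, blue; 400x640 float32, m along the optical axis (not along the pixel's ray), 0 where there is no reading.
- viewer.get_calibration(name): a dict with "fov_y" (degrees; the focal length in pixels is half the picture's height over the tangent of half this angle, whatever the lens; pixels are square), "cx", "cy" (the principal point, pixels), "origin" and "orientation" of the camera in the world. Camera axes: x right, y down, z forward; pixel columns grow to the right and rows downward; lengths in m; the calibration is good to about 2 mm. A picture is of the moment at which its call begins. get_calibration takes no time and is no camera call.
- ticket.hand_in(): hands the job in; it is judged then, once.
The state is a dict: "t": time; "joints": joint angles; "joint_velocities": joint speeds; "joint_torque": joint torques, N m; "ee_pos": TCP position; "eef_rot": TCP orientation; "force": force on the tool from outside, world axes, zero at the start; "ft_torque": the same for the moment, N m; "finger_gap": finger opening in m; "gripper_force": force on a finger pad.
Only numpy, scipy, OpenCV 4.12 (cv2) and the standard library are available. Lean on these libraries where they do the work, as an engineer would, in place of code of your own. Each camera call takes 0.05 s, during which the arm holds its last target. There are 200 camera calls.

TASK

Load the four containers for labelling: stand each one upright, right down on the floor of the nest whose recess matches its footprint - the wide amber bottle in the large round recess, the slim dropper bottle in the small round one, the square jar in the square one and the carton in the oblong one. Set them down gently, without dropping or knocking over any container, and leave the glass beaker and the mortar where they stand.

Things in the scene. Friction and masses are not known exactly. Their poses are not given: they have to be found in the camera images.
- amber_bottle: wide round bottle of amber glass with a paper label and a black cap: body 56 mm diameter, straight-sided up to 78 mm, then a shoulder and a cap 40 mm wide, 100 mm high in all; loose, upright, about 0.18 kg. Origin: centre of its underside; z up
- dropper_bottle: slim round bottle of amber glass with a paper label and a black dropper cap: body 32 mm diameter, straight-sided up to 60 mm, then a shoulder, a cap 19 mm wide and a small bulb, 87 mm high in all; loose, upright, about 0.06 kg. Origin: centre of its underside; z up
- square_jar: square white plastic jar: body 46 x 46 mm and 58 mm high, with a round lid 42 mm wide on top, 76 mm high in all; loose, upright, about 0.12 kg. Origin: centre of its underside; x and y along its sides, z up
- carton: upright oblong white carton with a grey band: 66 mm along its x, 36 mm along its y, 88 mm high, straight-sided and rigid; loose, about 0.09 kg. Origin: centre of its underside; z up
- nest_large_round: fixed grey plastic plate 90 x 90 x 18 mm with a round recess 70 mm across, 12 mm deep, in its middle; the recess floor is black rubber, 6 mm above the table, the rim 18 mm above it. Origin: centre of the plate's underside, on the table; z up
- nest_small_round: fixed grey plastic plate 90 x 90 x 18 mm with a round recess 46 mm across, 12 mm deep, in its middle; the recess floor is black rubber, 6 mm above the table, the rim 18 mm above it. Origin: centre of the plate's underside, on the table; z up
- nest_square: fixed grey plastic plate 90 x 90 x 18 mm with a square recess 60 x 60 mm, 12 mm deep, in its middle; the recess floor is black rubber, 6 mm above the table, the rim 18 mm above it. Origin: centre of the plate's underside, on the table; z up, x and y along the recess's sides
- nest_oblong: fixed grey plastic plate 90 x 90 x 18 mm with an oblong recess, 80 mm along its x and 50 mm along its y, 12 mm deep, in its middle; the recess floor is black rubber, 6 mm above the table, the rim 18 mm above it. Origin: centre of the plate's underside, on the table; z up, x along the recess's long side
- beaker: clear glass beaker, open cup 60 mm across and 75 mm high, loose; to be left alone. Origin: centre of its underside
- mortar: white ceramic mortar, 64 mm across and 45 mm high, with its pestle leaning in it up to 72 mm high, loose; to be left alone. Origin: centre of its underside
Things that resemble listed ones, but are neither listed nor needed, are in the scene too. What is shaped like the carton but yellow is not meant.

How it is judged (in metres and radians):
At the end, for the whole second after the job is handed in: Each container stands upright (within 0.1 rad) and still on the floor of its matching nest (underside 2 to 10 mm above the nest's underside, centres within 13 mm of each other horizontally), untouched by the fingers; beaker and mortar upright and within 30 mm of where they began (horizontal distance between amber_bottle and nest_large_round below 0.013 m and z of amber_bottle in the frame of nest_large_round between 0.002 and 0.01 m and angle between each of amber_bottle, dropper_bottle, square_jar, carton's own z axis and vertical below 0.1 rad and linear speed of each of amber_bottle, dropper_bottle, square_jar, carton below 0.02 m/s and contact force between each of amber_bottle, dropper_bottle, square_jar, carton and the fingers below 0.1 N and horizontal distance between dropper_bottle and nest_small_round below 0.013 m and z of dropper_bottle in the frame of nest_small_round between 0.002 and 0.01 m and horizontal distance between square_jar and nest_square below 0.013 m and z of square_jar in the frame of nest_square between 0.002 and 0.01 m and horizontal distance between carton and nest_oblong below 0.013 m and z of carton in the frame of nest_oblong between 0.002 and 0.01 m and distance of each of beaker, mortar from where it was at the start of the episode below 0.03 m and angle between each of beaker, mortar's own z axis and vertical below 0.3 rad).
It fails at once if a container is tipped over (leans more than about 35 degrees) (angle between any of amber_bottle, dropper_bottle, square_jar, carton's own z axis and vertical above 0.6 rad).
It fails at once if a container is dropped from more than about 25 mm, or thrown (over 0.7 m/s with no finger on it) ((linear speed of amber_bottle above 0.7 m/s and contact force between amber_bottle and the fingers below 0.01 N) or (linear speed of dropper_bottle above 0.7 m/s and contact force between dropper_bottle and the fingers below 0.01 N) or (linear speed of square_jar above 0.7 m/s and contact force between square_jar and the fingers below 0.01 N) or (linear speed of carton above 0.7 m/s and contact force between carton and the fingers below 0.01 N)).
It fails at once if the beaker or the mortar is pushed more than 30 mm from its place or tipped ((distance of beaker from where it was at the start of the episode above 0.03 m or angle between beaker's own z axis and vertical above 0.3 rad) or (distance of mortar from where it was at the start of the episode above 0.03 m or angle between mortar's own z axis and vertical above 0.3 rad)).
It also fails if it takes over 106 s, if anything falls off the work surface, if the arm or the gripper's body presses on something with over 40 N, if the wrist force passes 120 N, or if a joint passes its speed limit or range.

## Working session

There is one attempt and no reset: what is moved stays moved. The work goes in short steps, Python scripts to look and compute and a tool call to move; the robot and the scene stay as the last step left them, time stands still between calls to the robot, and variables do not carry over. Pictures are saved under pics/ and viewed, at most 14 in all, crops included, and the job is handed in when it is done.

Besides the shell and the picture viewer there is one more tool, called after "Request:" as name(argument=value, ...) on one line, values as JSON. apply_moves: Moves the arm, as the interface text tells. Its arguments: {"type":"object","properties":{"rows":{"type":"array"},"squeeze":{"type":"number"}},"required":["rows"]}

```bash
mkdir -p pics; ls; python3 - <<'E'
from bench import status, viewer
import cv2,numpy as np
s=status.sense();print(s)
for n in("top","side"):
    p,d=viewer.snapshot(n);print(n,viewer.get_calibration(n),d.min(),d.max())
    np.savez(f"{n}0.npz",p=p,d=d);cv2.imwrite(f"pics/{n}0.png",p[:,:,::-1])
E
```

```text
pics
{'t': 0.0, 'joints': array([62.84159963, 19.13355717,  2.2833862 , 84.01266209, -0.76805943,
       76.96409814, -3.35077376]), 'joint_velocities': array([ 0.01099225, -0.08557659, -0.05006291,  0.03257617, -0.03539384,
       -0.03003242,  0.0366758 ]), 'joint_torque': array([-8.04962892e-04, -6.58575511e+01,  1.36466056e+00, -4.05565846e+01,
        1.65304838e-02,  1.28148167e-02, -1.67803699e-05]), 'ee_pos': array([ 0.23777587, -0.6044522 ,  0.23038698]), 'eef_rot': array([-1.79905090e+02,  5.83293324e-03,  2.14757670e+01]), 'force': array([-0.17260038,  0.19856788,  0.32317986]), 'ft_torque': array([ 0.05124939, -0.02192282,  0.01578247]), 'gripper_force': 0.0, 'finger_gap': 0.0853914237384788}
top {'fov_y': 44.422583098756654, 'cx': 319.81004224363244, 'cy': 194.611579806797, 'origin': array([0.33184292, 0.0112042 , 1.45662726]), 'orientation': array([-172.81380648,    0.21578747,  -90.80662359])} 0.0 2.3633702
side {'fov_y': 52.67923051109159, 'cx': 318.90261640936205, 'cy': 194.15589161850434, 'origin': array([0.1877068 , 0.66313596, 0.61001009]), 'orientation': array([-126.12216513,   -0.82281101, -152.05989928])} 0.0 2.9025652
```

View pics/top0.png

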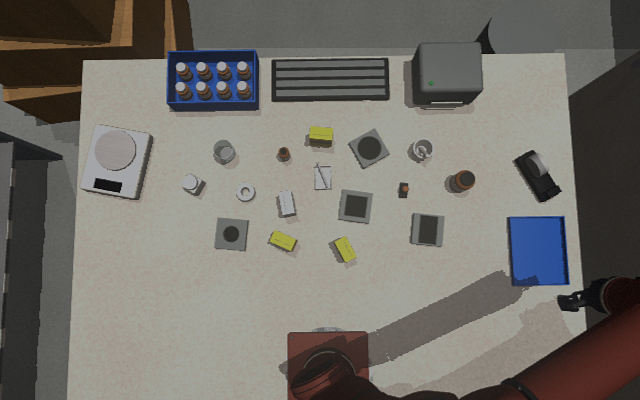

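View pics/side0.png

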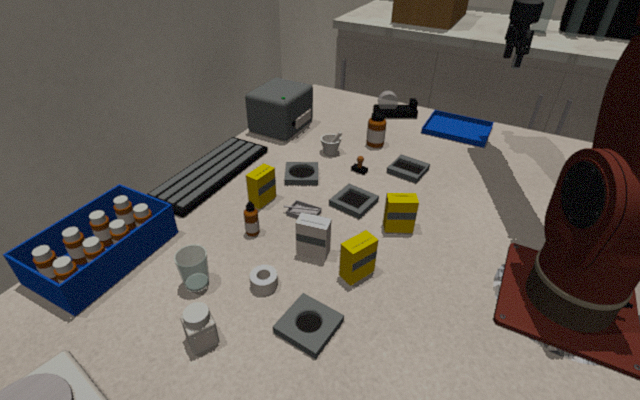

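```bash
cat > h.py <<'E'
import numpy as np,cv2
from scipy.spatial.transform import Rotation as R
from bench import status,viewer
def cal(n):
    c=viewer.get_calibration(n);f=200/np.tan(np.radians(c['fov_y']/2))
    return f,c['cx'],c['cy'],np.array(c['origin']),R.from_euler('xyz',c['orientation'],degrees=True).as_matrix()
def cloud(n,d):
    f,cx,cy,o,M=cal(n);v,u=np.mgrid[:400,:640]
    r=np.stack([(u-cx)/f,(v-cy)/f,np.ones(u.shape)],-1)
    return o+(r*d[...,None])@M.T
def onplane(n,uv,z):
    f,cx,cy,o,M=cal(n);uv=np.atleast_2d(uv).astype(float)
    r=np.c_[(uv-[cx,cy])/f,np.ones(len(uv))]@M.T
    return o+r*((z-o[2])/r[:,2])[:,None]
E
python3 - <<'E'
from h import *
z=np.load('top0.npz');p,d=z['p'],z['d']
cv2.imwrite('pics/crop0.png',cv2.resize(p[125:260,175:485,::-1],None,fx=2.5,fy=2.5,interpolation=cv2.INTER_CUBIC))
P=cloud('top',d)
t=P[180:260,100:160];print('table',np.median(P[280:300,200:260,2]),np.median(P[200:220,550:590,2]),np.median(P[260:280,90:120,2]))
for n,(u,v) in dict(amber=(462,182),drop=(284,154),jar=(193,184),carton=(287,204),dropl=(404,190),ring=(246,192),beaker=(224,151),mortar=(422,150)).items():
    w=P[v-22:v+22,u-22:u+22];zz=w[...,2];m=zz>0.02
    top=np.percentile(zz[m],98);print(n,m.sum(),'top',top.round(3),'all',w[m].mean(0).round(3),w[m].min(0).round(3),w[m].max(0).round(3),'topmean',w[zz>top-.008].mean(0).round(3))
    if n in('jar','carton'):
        for h in(.03,.05,.08):
            q=w[(zz>h)][:,:2]
            if len(q)>5:print('  ',h,cv2.minAreaRect((q*1000).astype(np.float32)))
for n,(u,v) in dict(LR=(369,148),SQ=(355,206),OB=(428,229),SR=(231,234)).items():
    w=P[v-26:v+26,u-26:u+26];zz=w[...,2];g=p[v-26:v+26,u-26:u+26].astype(int)
    m=(zz>.012)&(zz<.024)&(g.max(-1)<130)
    print(n,m.sum(),w[m][:,2].mean(),cv2.minAreaRect((w[m][:,:2]*1000).astype(np.float32)),end='')
    k=((g.max(-1)<60)&(zz<.012)).astype(np.uint8);cs,_=cv2.findContours(k,0,2);c=max(cs,key=cv2.contourArea)
    q=onplane('top',c[:,0]+[u-26,v-26],.006);q2=onplane('top',c[:,0]+[u-26,v-26],.018)
    print(' rec',cv2.minAreaRect((q2[:,:2]*1000).astype(np.float32)))
E
```

```text
table -0.00034799154625797524 -0.0014907111962817465 -0.0004495539384270497
amber 417 top 1.025 all [ 0.535 -0.382  0.11 ] [ 0.332 -0.427  0.02 ] [0.571 0.011 1.457] topmean [0.332 0.011 1.457]
drop 128 top 1.457 all [0.615 0.112 0.138] [0.332 0.011 0.02 ] [0.65  0.134 1.457] topmean [0.332 0.011 1.457]
jar 316 top 0.083 all [0.541 0.374 0.091] [0.332 0.011 0.02 ] [0.577 0.416 1.457] topmean [0.537 0.368 0.148]
   0.03 ((446.09765625, 208.41197204589844), (455.822998046875, 46.254859924316406), 60.21083068847656)
   0.05 ((452.89752197265625, 205.2142791748047), (456.1707763671875, 45.197078704833984), 62.16706466674805)
   0.08 ((436.43646240234375, 209.21380615234375), (446.3808288574219, 36.53217315673828), 57.47718811035156)
carton 350 top 0.124 all [0.479 0.106 0.111] [0.332 0.011 0.021] [0.52  0.132 1.457] topmean [0.332 0.011 1.457]
   0.03 ((419.18939208984375, 78.7669906616211), (215.2808380126953, 49.3021125793457), 24.82303810119629)
   0.05 ((419.18939208984375, 78.7669906616211), (215.2808380126953, 49.3021125793457), 24.82303810119629)
   0.08 ((419.1777038574219, 78.78
[... 764 characters left out ...]
67199707)
SQ 518 0.01774169245746958 ((481.36895751953125, -70.71723937988281), (128.50143432617188, 89.9005126953125), 81.46598052978516) rec ((478.34344482421875, -90.8321762084961), (56.31289291381836, 58.08380889892578), 81.50459289550781)
OB 502 0.01783974328534042 ((406.2496643066406, -299.0771484375), (91.07614135742188, 89.05364990234375), 82.74365234375) rec ((406.3388977050781, -300.57720947265625), (45.55867385864258, 77.89524841308594), 82.97976684570312)
SR 729 0.01785108106735369 ((402.2118835449219, 277.5662841796875), (90.05488586425781, 89.750244140625), 83.985595703125) rec ((400.70343017578125, 276.2414245605469), (41.30192947387695, 40.967979431152344), 89.18663787841797)
```

View pics/crop0.png

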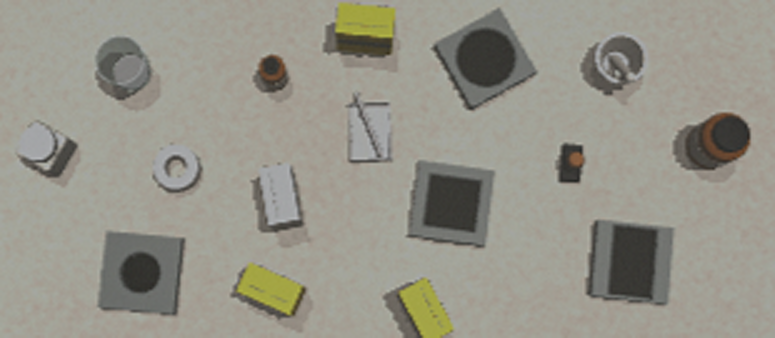

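```bash
cat > meas.py <<'E'
from h import *
def blob(P,u,v,h0,h1,r=24):
    w=P[v-r:v+r,u-r:u+r];zz=w[...,2]
    k=((zz>h0)&(zz<h1)).astype(np.uint8)
    n,l,s,c=cv2.connectedComponentsWithStats(k,connectivity=4)
    i=1+np.argmax(s[1:,4]);return w[l==i]
E
python3 - <<'E'
from meas import *
P=cloud('top',np.load('top0.npz')['d'])
r=lambda q:[np.round(x,1) for x in cv2.minAreaRect((q[:,:2]*1000).astype(np.float32))]
for n,u,v,hs in [('amber',462,182,[(.02,.11),(.093,.11)]),('drop',284,154,[(.02,.1),(.055,.1),(.075,.1)]),('jar',193,184,[(.02,.09),(.05,.065),(.07,.085)]),('carton',287,204,[(.02,.1),(.08,.1)]),('beaker',224,151,[(.02,.09)]),('mortar',422,150,[(.02,.09)]),('SQ',355,206,[(.012,.024)]),
 ('y1',320,136,[(.08,.1)]),('y2',283,241,[(.08,.1)]),('y3',345,250,[(.08,.1)]),('clip',322,177,[(.006,.05)]),('stamp',404,190,[(.006,.07)])]:
    for h in hs:
        q=blob(P,u,v,*h);print(n,h,len(q),q.mean(0).round(4),q[:,2].max().round(3),r(q))
E
```

```text
amber (0.02, 0.11) 408 [ 0.5398 -0.3908  0.0799] 0.108 [array([ 544. , -397.7]), array([54.2, 56. ]), np.float64(79.3)]
amber (0.093, 0.11) 162 [ 0.5443 -0.3982  0.1002] 0.108 [array([ 544.9, -398.6]), array([37.7, 38.6]), np.float64(45.0)]
drop (0.02, 0.1) 121 [0.6309 0.1176 0.0612] 0.089 [array([633.9, 118.7]), array([30.9, 29.9]), np.float64(37.2)]
drop (0.055, 0.1) 91 [0.6328 0.1186 0.0691] 0.089 [array([634.9, 119.2]), array([29.3, 29.6]), np.float64(1.6)]
drop (0.075, 0.1) 28 [0.6335 0.1191 0.0812] 0.089 [array([633.5, 119.7]), array([14.6, 14.5]), np.float64(17.8)]
jar (0.02, 0.09) 310 [0.5451 0.3811 0.0643] 0.083 [array([547.8, 386. ]), array([46.5, 46.3]), np.float64(60.2)]
jar (0.05, 0.065) 70 [0.5405 0.3718 0.0579] 0.065 [array([543. , 375.5]), array([25.1, 45.1]), np.float64(62.8)]
jar (0.07, 0.085) 163 [0.5487 0.3862 0.0758] 0.083 [array([548.1, 386.4]), array([40.7, 39.6]), np.float64(65.6)]
carton (0.02, 0.1) 343 [0.4825 0.1081 0.0837] 0.097 [array([484.8, 109.5]), array([66.6, 36.6]), np.float64(10.0)]
carton (0.08, 0.1) 297 [0.4846 0.1096 0.0883] 0.097 [array([484.8,
[... 269 characters left out ...]
loat64(2.6)]
SQ (0.012, 0.024) 510 [ 0.4784 -0.09    0.0179] 0.024 [array([478.9, -89.7]), array([90.1, 90.8]), np.float64(81.7)]
y1 (0.08, 0.1) 295 [0.6823 0.0096 0.0879] 0.097 [array([682.7,   9.5]), array([65.6, 36.7]), np.float64(82.3)]
y2 (0.08, 0.1) 306 [0.3789 0.1208 0.0879] 0.097 [array([379. , 120.8]), array([65.9, 35.8]), np.float64(65.5)]
y3 (0.08, 0.1) 312 [ 0.3518 -0.0533  0.088 ] 0.096 [array([352.1, -53.4]), array([65.6, 36. ]), np.float64(27.9)]
clip (0.006, 0.05) 118 [0.5703 0.0039 0.0148] 0.026 [array([571.6,   5.9]), array([79.7, 49.4]), np.float64(2.2)]
stamp (0.006, 0.07) 126 [ 0.5237 -0.2315  0.0232] 0.053 [array([ 526.4, -232.4]), array([23. , 45.9]), np.float64(83.5)]
```

Top view (also the crop): the amber bottle is at (463,179). The dropper bottle is at (284,154); the small thing at (404,190) is a knobbed stamp, not a bottle. The jar is at (193,184), and the white ring at (246,192) is tape. The white carton is at (287,204); the boxes at (320,136), (283,241) and (345,250) are yellow, so they are not meant. The nests are large round (369,148), square (355,206), oblong (428,229) and small round (231,234). I'll start with the amber bottle.

```bash
cat > go.py <<'E'
import sys,numpy as np
from h import *
s=status.sense();a=[float(x) for x in sys.argv[1:]]
M=R.from_euler('xyz',s['eef_rot'],degrees=True)
p=s['ee_pos']*1000
print('t',round(s['t'],1),'pos',p.round(1),'rot',s['eef_rot'].round(1),'q',s['joints'].round(0),'gap',round(s['finger_gap']*1000,1),'F',s['force'].round(1),'g',round(s['gripper_force'],1))
if a:
    T=R.from_euler('xyz',[180,0,a[3] if len(a)>3 else s['eef_rot'][2]],degrees=True)
    print('shift',M.inv().apply(np.array(a[:3])-p).round(1),'rotvec',(M.inv()*T).as_rotvec().round(3))
E
python3 go.py 544.5 -398.3 160 21.5
```

```text
t 0.1 pos [ 237.8 -604.5  230.5] rot [-179.9    0.    21.5] q [63. 19.  2. 84. -1. 77. -3.] gap 85.3 F [ 0.2  0.3 -0.2] g 0.0
shift [360.9 -79.5  70.6] rotvec [-0.001  0.    -0.   ]
```

Request:
apply_moves(rows=[[[15, -3, 0], [0, 0, 0], 1], [[30, -6.6, 0], [0, 0, 0], 1], [[30, -6.6, 0], [0, 0, 0], 1], [[30, -6.6, 0], [0, 0, 0], 1], [[30, -6.6, 0], [0, 0, 0], 1], [[30, -6.6, 0], [0, 0, 0], 1], [[30, -6.6, 0], [0, 0, 0], 1], [[30, -6.6, 0], [0, 0, 0], 1], [[30, -6.6, 0], [0, 0, 0], 1], [[30, -6.6, 0], [0, 0, 0], 1], [[30, -6.6, 0], [0, 0, 0], 1], [[30, -6.6, 0], [0, 0, 0], 1], [[15, -3, 0], [0, 0, 0], 1], [[0, 0, 0], [0, 0, 0], 1], [[0, 0, 0], [0, 0, 0], 1]])

```text
t: 1.6
ee_pos: [0.5434, -0.4005, 0.2311]
eef_rot: [-180.0, 0.1, 21.5]
force: [-0.7, -1.1, 0.4]
finger_gap: 0.0855
gripper_force: 0.0
```

```bash
python3 go.py 544.5 -398.3 38 21.5
```

```text
t 1.6 pos [ 543.4 -400.5  231.1] rot [-1.80e+02  1.00e-01  2.15e+01] q [ 38.  22.  -7.  80.   3.  78. -38.] gap 85.5 F [-0.7 -1.1  0.4] g 0.0
shift [  2.   -1.6 193.1] rotvec [-0.     0.001 -0.001]
```

Request:
apply_moves(rows=[[[2, -1.5, 15], [0, 0, 0], 1], [[0, 0, 28], [0, 0, 0], 1], [[0, 0, 28], [0, 0, 0], 1], [[0, 0, 28], [0, 0, 0], 1], [[0, 0, 28], [0, 0, 0], 1], [[0, 0, 28], [0, 0, 0], 1], [[0, 0, 20], [0, 0, 0], 1], [[0, 0, 12], [0, 0, 0], 1], [[0, 0, 6], [0, 0, 0], 1], [[0, 0, 0], [0, 0, 0], 1], [[0, 0, 0], [0, 0, 0], 1]], squeeze=40)

```text
t: 2.7
ee_pos: [0.5458, -0.3983, 0.0393]
eef_rot: [179.9, -0.0, 21.5]
force: [0.0, 0.0, -0.0]
finger_gap: 0.0854
gripper_force: 0.0
```

```bash
python3 go.py 544.5 -398.3 38 21.5
```

```text
t 2.7 pos [ 545.8 -398.3   39.3] rot [179.9  -0.   21.5] q [ 38.  31.  -7.  91.   4.  59. -39.] gap 85.4 F [ 0.  0. -0.] g 0.0
shift [-1.2 -0.5  1.3] rotvec [ 0.001 -0.001 -0.001]
```

Request:
apply_moves(rows=[[[0, 0, 0], [0, 0, 0], 0.6], [[0, 0, 0], [0, 0, 0], 0.5], [[0, 0, 0], [0, 0, 0], 0.4], [[0, 0, 0], [0, 0, 0], 0.2], [[0, 0, 0], [0, 0, 0], 0], [[0, 0, 0], [0, 0, 0], 0], [[0, 0, 0], [0, 0, 0], 0], [[0, 0, 0], [0, 0, 0], 0]], squeeze=40)

```text
t: 3.5
ee_pos: [0.546, -0.398, 0.0394]
eef_rot: [179.9, -0.0, 21.5]
force: [-1.6, 1.5, 6.5]
finger_gap: 0.0546
gripper_force: 42.6
```

Request:
apply_moves(rows=[[[0, 0, -5], [0, 0, 0], 0], [[0, 0, -12], [0, 0, 0], 0], [[0, 0, -20], [0, 0, 0], 0], [[0, 0, -25], [0, 0, 0], 0], [[0, 0, -25], [0, 0, 0], 0], [[0, 0, -25], [0, 0, 0], 0], [[0, 0, -15], [0, 0, 0], 0], [[0, 0, -8], [0, 0, 0], 0], [[0, 0, 0], [0, 0, 0], 0]])

```text
t: 4.4
ee_pos: [0.5458, -0.398, 0.1742]
eef_rot: [179.9, -0.0, 21.5]
force: [0.2, 0.6, -1.7]
finger_gap: 0.0554
gripper_force: 42.6
```

```bash
python3 go.py 652.9 -134.1 174 21.5
```

```text
t 4.4 pos [ 545.8 -398.   174.2] rot [179.9  -0.   21.5] q [ 38.  24.  -7.  84.   3.  72. -38.] gap 55.4 F [ 0.2  0.6 -1.7] g 42.6
shift [ 1.963e+02 -2.063e+02  1.000e-01] rotvec [ 0.001 -0.001 -0.   ]
```

Request:
apply_moves(rows=[[[5, -5, 0], [0, 0, 0], 0], [[12, -12, 0], [0, 0, 0], 0], [[20, -21, 0], [0, 0, 0], 0], [[20, -21, 0], [0, 0, 0], 0], [[20, -21, 0], [0, 0, 0], 0], [[20, -21, 0], [0, 0, 0], 0], [[20, -21, 0], [0, 0, 0], 0], [[20, -21, 0], [0, 0, 0], 0], [[20, -21, 0], [0, 0, 0], 0], [[20, -21, 0], [0, 0, 0], 0], [[13, -14, 0], [0, 0, 0], 0], [[7, -7, 0], [0, 0, 0], 0], [[0, 0, 0], [0, 0, 0], 0], [[0, 0, 0], [0, 0, 0], 0]])

```text
t: 5.8
ee_pos: [0.6529, -0.1347, 0.1728]
eef_rot: [180.0, 0.1, 21.4]
force: [0.3, -0.5, -1.1]
finger_gap: 0.055
gripper_force: 42.6
```

```bash
python3 go.py 654 -134.1 48 21.5
```

```text
t 5.8 pos [ 652.9 -134.7  172.8] rot [1.80e+02 1.00e-01 2.14e+01] q [ 18.  24. -13.  85.   6.  72. -65.] gap 55.0 F [ 0.3 -0.5 -1.1] g 42.6
shift [  1.3  -0.2 124.8] rotvec [ 0.     0.001 -0.001]
```

Request:
apply_moves(rows=[[[1, 0, 10], [0, 0, 0], 0], [[0, 0, 20], [0, 0, 0], 0], [[0, 0, 22], [0, 0, 0], 0], [[0, 0, 22], [0, 0, 0], 0], [[0, 0, 18], [0, 0, 0], 0], [[0, 0, 14], [0, 0, 0], 0], [[0, 0, 8], [0, 0, 0], 0], [[0, 0, 5], [0, 0, 0], 0], [[0, 0, 3], [0, 0, 0], 0], [[0, 0, 2], [0, 0, 0], 0], [[0, 0, 1], [0, 0, 0], 0], [[0, 0, 1], [0, 0, 0], 0], [[0, 0, 0], [0, 0, 0], 0]])

```text
t: 7.1
ee_pos: [0.6545, -0.1336, 0.0476]
eef_rot: [180.0, -0.0, 21.5]
force: [-0.2, -0.4, -1.5]
finger_gap: 0.055
gripper_force: 42.6
```

```bash
python3 go.py 654 -134.1 45.4 21.5; python3 - <<'E'
from h import *
p,d=viewer.snapshot('side');cv2.imwrite('pics/s1.png',cv2.resize(p[70:270,180:440,::-1],None,fx=3,fy=3,interpolation=cv2.INTER_CUBIC))
E
```

```text
t 7.1 pos [ 654.5 -133.6   47.6] rot [180.   -0.   21.5] q [ 17.  30. -13.  91.   7.  59. -66.] gap 55.0 F [-0.2 -0.4 -1.5] g 42.6
shift [-0.6  0.3  2.2] rotvec [ 0. -0. -0.]
```

View pics/s1.png

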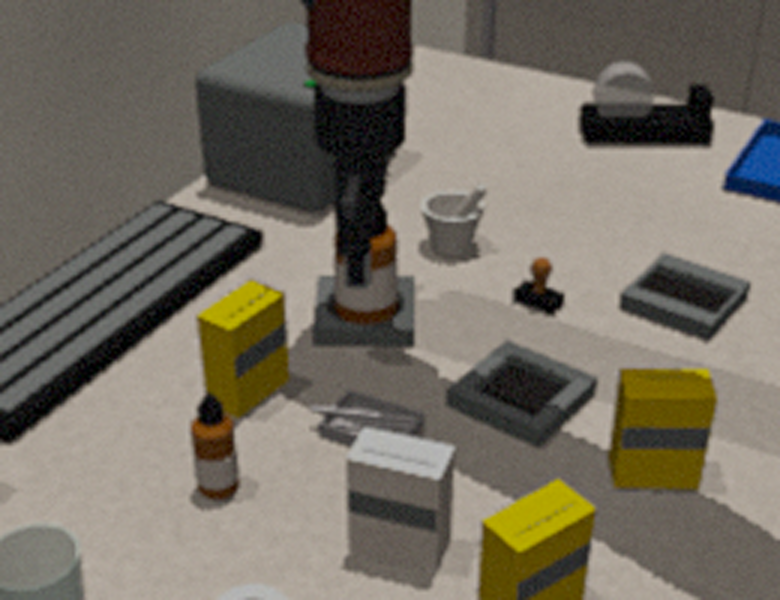

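The bottle (crop 365,290) stands upright within the large round recess. Now I'll lower it to contact.

Request:
apply_moves(rows=[[[0, 0, 1], [0, 0, 0], 0], [[0, 0, 1], [0, 0, 0], 0], [[0, 0, 0.5], [0, 0, 0], 0], [[0, 0, 0], [0, 0, 0], 0]])

```text
t: 7.55
ee_pos: [0.6545, -0.1336, 0.0454]
eef_rot: [180.0, -0.0, 21.5]
force: [-1.4, 0.1, 5.1]
finger_gap: 0.0552
gripper_force: 43.0
```

Request:
apply_moves(rows=[[[0, 0, 0], [0, 0, 0], 0.75], [[0, 0, 0], [0, 0, 0], 0.85], [[0, 0, 0], [0, 0, 0], 1], [[0, 0, 0], [0, 0, 0], 1], [[0, 0, 0], [0, 0, 0], 1], [[0, 0, -5], [0, 0, 0], 1], [[0, 0, -12], [0, 0, 0], 1], [[0, 0, -20], [0, 0, 0], 1], [[0, 0, -25], [0, 0, 0], 1], [[0, 0, -25], [0, 0, -0.072], 1], [[0, 0, -25], [0, 0, -0.1], 1], [[0, 0, -15], [0, 0, -0.1], 1], [[0, 0, -8], [0, 0, -0.1], 1], [[0, 0, 0], [0, 0, -0.1], 1], [[0, 0, 0], [0, 0, -0.1], 1], [[0, 0, 0], [0, 0, -0.1], 1], [[0, 0, 0], [0, 0, 0], 1]])

```text
t: 9.25
ee_pos: [0.6545, -0.1337, 0.181]
eef_rot: [179.9, -0.0, 60.1]
force: [0.5, 0.4, -0.1]
finger_gap: 0.0853
gripper_force: 0.0
```

```bash
python3 go.py 634 119.3 28 60
```

```text
t 9.2 pos [ 654.5 -133.7  181. ] rot [179.9  -0.   60.1] q [ 23.  24. -20.  84.   8.  73. -28.] gap 85.3 F [ 0.5  0.4 -0.1] g 0.0
shift [ 208.9 -144.2  153. ] rotvec [ 0.001 -0.     0.001]
```

Request:
apply_moves(rows=[[[10, -7, 0], [0, 0, 0], 1], [[27, -18.6, 0], [0, 0, 0], 1], [[27, -18.6, 0], [0, 0, 0], 1], [[27, -18.6, 0], [0, 0, 0], 1], [[27, -18.6, 0], [0, 0, 0], 1], [[27, -18.6, 0], [0, 0, 0], 1], [[27, -18.6, 0], [0, 0, 0], 1], [[27, -18.6, 0], [0, 0, 0], 1], [[10, -7, 0], [0, 0, 0], 1], [[0, 0, 0], [0, 0, 0], 1], [[0, 0, 0], [0, 0, 0], 1]])

```text
t: 10.35
ee_pos: [0.6342, 0.1184, 0.1799]
eef_rot: [180.0, 0.0, 59.9]
force: [0.3, -1.0, -0.2]
finger_gap: 0.0853
gripper_force: 0.0
```

```bash
python3 go.py 634 119.3 28 60; python3 - <<'E'
from meas import *
p,d=viewer.snapshot('top');P=cloud('top',d);cv2.imwrite('pics/t1.png',p[:,:,::-1])
q=blob(P,369,145,.093,.112);print(q.mean(0),cv2.minAreaRect((q[:,:2]*1000).astype(np.float32)))
E
```

```text
t 10.3 pos [634.2 118.4 179.9] rot [180.    0.   59.9] q [  5.  22. -26.  87.  10.  73. -52.] gap 85.3 F [ 0.3 -1.  -0.2] g 0.0
shift [  0.8  -0.7 151.9] rotvec [ 0.001  0.001 -0.002]
[ 0.65118482 -0.13456209  0.10538794] ((652.1468505859375, -134.46875), (39.0278434753418, 37.67741012573242), 9.702996253967285)
```

Request:
apply_moves(rows=[[[0.8, -0.7, 15], [0, 0, 0], 1], [[0, 0, 28], [0, 0, 0], 1], [[0, 0, 28], [0, 0, 0], 1], [[0, 0, 28], [0, 0, 0], 1], [[0, 0, 25], [0, 0, 0], 1], [[0, 0, 16], [0, 0, 0], 1], [[0, 0, 8], [0, 0, 0], 1], [[0, 0, 4], [0, 0, 0], 1], [[0, 0, 0], [0, 0, 0], 0.7], [[0, 0, 0], [0, 0, 0], 0.5], [[0, 0, 0], [0, 0, 0], 0.42], [[0, 0, 0], [0, 0, 0], 0.36], [[0, 0, 0], [0, 0, 0], 0.3], [[0, 0, 0], [0, 0, 0], 0.2], [[0, 0, 0], [0, 0, 0], 0], [[0, 0, 0], [0, 0, 0], 0], [[0, 0, 0], [0, 0, 0], 0]], squeeze=30)

```text
t: 12.1
ee_pos: [0.6344, 0.1207, 0.0288]
eef_rot: [179.9, -0.1, 60.0]
force: [-1.6, 0.1, 5.9]
finger_gap: 0.0313
gripper_force: 29.6
```

```bash
python3 go.py
```

```text
t 12.1 pos [634.4 120.7  28.8] rot [ 1.799e+02 -1.000e-01  6.000e+01] q [  4.  31. -24.  95.  14.  57. -55.] gap 31.3 F [-1.6  0.1  5.9] g 29.6
```

Request:
apply_moves(rows=[[[0, 0, -5], [0, 0, 0], 0], [[0, 0, -12], [0, 0, 0], 0], [[0, 0, -20], [0, 0, 0], 0], [[0, 0, -25], [0, 0, 0], 0], [[0, 0, -25], [0, 0, 0], 0], [[0, 0, -25], [0, 0, 0], 0], [[0, 0, -15], [0, 0, 0], 0], [[0, 0, -8], [0, 0, 0], 0], [[0, 0, 0], [0, 0, 0], 0]])

```text
t: 13.0
ee_pos: [0.6342, 0.1207, 0.1637]
eef_rot: [179.9, -0.0, 60.0]
force: [0.6, -0.1, -0.9]
finger_gap: 0.0313
gripper_force: 29.8
```

```bash
python3 go.py 402.2 277.6 163 60
```

```text
t 13.0 pos [634.2 120.7 163.7] rot [179.9  -0.   60. ] q [  5.  23. -26.  88.  10.  71. -52.] gap 31.3 F [ 0.6 -0.1 -0.9] g 29.8
shift [  19.8 -279.4    0.4] rotvec [ 0.001 -0.001 -0.   ]
```

Request:
apply_moves(rows=[[[0.5, -6, 0], [0, 0, 0], 0], [[1, -14, 0], [0, 0, 0], 0], [[2, -26, 0], [0, 0, 0], 0], [[2, -26, 0], [0, 0, 0], 0], [[2, -26, 0], [0, 0, 0], 0], [[2, -26, 0], [0, 0, 0], 0], [[2, -26, 0], [0, 0, 0], 0], [[2, -26, 0], [0, 0, 0], 0], [[2, -26, 0], [0, 0, 0], 0], [[2, -26, 0], [0, 0, 0], 0], [[2, -26, 0], [0, 0, 0], 0], [[1, -17, 0], [0, 0, 0], 0], [[0, -8, 0], [0, 0, 0], 0], [[0, 0, 0], [0, 0, 0], 0], [[0, 0, 0], [0, 0, 0], 0]])

```text
t: 14.5
ee_pos: [0.4032, 0.2772, 0.1627]
eef_rot: [180.0, 0.0, 59.9]
force: [0.9, 0.1, -0.8]
finger_gap: 0.0311
gripper_force: 29.8
```

```bash
python3 go.py 402.2 278.6 37 60
```

```text
t 14.5 pos [403.2 277.2 162.7] rot [180.    0.   59.9] q [ -6.   6. -36. 109.   4.  66. -73.] gap 31.1 F [ 0.9  0.1 -0.8] g 29.8
shift [  0.7  -1.6 125.7] rotvec [ 0.     0.    -0.001]
```

Request:
apply_moves(rows=[[[0.7, -1.6, 10], [0, 0, 0], 0], [[0, 0, 20], [0, 0, 0], 0], [[0, 0, 22], [0, 0, 0], 0], [[0, 0, 22], [0, 0, 0], 0], [[0, 0, 18], [0, 0, 0], 0], [[0, 0, 14], [0, 0, 0], 0], [[0, 0, 8], [0, 0, 0], 0], [[0, 0, 5], [0, 0, 0], 0], [[0, 0, 3], [0, 0, 0], 0], [[0, 0, 2], [0, 0, 0], 0], [[0, 0, 1], [0, 0, 0], 0], [[0, 0, 0], [0, 0, 0], 0], [[0, 0, 0], [0, 0, 0], 0]])

```text
t: 15.8
ee_pos: [0.4017, 0.2794, 0.0382]
eef_rot: [180.0, -0.0, 60.0]
force: [0.8, 0.2, -0.4]
finger_gap: 0.0314
gripper_force: 29.8
```

```bash
python3 go.py 402.2 278.6 34.8 60; python3 - <<'E'
from h import *
p,d=viewer.snapshot('side');cv2.imwrite('pics/s2.png',cv2.resize(p[200:370,190:430,::-1],None,fx=3,fy=3,interpolation=cv2.INTER_CUBIC))
E
```

```text
t 15.8 pos [401.7 279.4  38.2] rot [180.  -0.  60.] q [ -9.  15. -35. 116.  11.  52. -79.] gap 31.4 F [ 0.8  0.2 -0.4] g 29.8
shift [-0.5  0.8  3.4] rotvec [ 0.    -0.001 -0.   ]
```

View pics/s2.png

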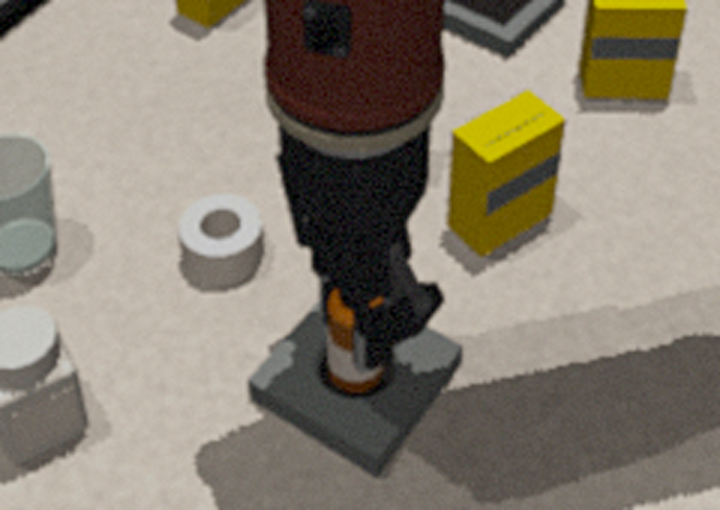

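The dropper bottle (crop 355,355) is inside the small round recess, just above its floor. I'll lower it to contact.

Request:
apply_moves(rows=[[[0, 0.5, 1], [0, 0, 0], 0], [[0, 0, 1], [0, 0, 0], 0], [[0, 0, 1], [0, 0, 0], 0], [[0, 0, 0.5], [0, 0, 0], 0], [[0, 0, 0], [0, 0, 0], 0]])

```text
t: 16.35
ee_pos: [0.402, 0.2791, 0.0347]
eef_rot: [180.0, 0.0, 60.0]
force: [-1.0, -1.1, 5.1]
finger_gap: 0.0314
gripper_force: 30.5
```

Request:
apply_moves(rows=[[[0, 0, 0], [0, 0, 0], 0.45], [[0, 0, 0], [0, 0, 0], 0.6], [[0, 0, 0], [0, 0, 0], 0.8], [[0, 0, 0], [0, 0, 0], 1], [[0, 0, 0], [0, 0, 0], 1], [[0, 0, 0], [0, 0, 0], 1], [[0, 0, -5], [0, 0, 0], 1], [[0, 0, -12], [0, 0, 0], 1], [[0, 0, -20], [0, 0, 0], 1], [[0, 0, -28], [0, 0, 0], 1], [[0, 0, -28], [0, 0, 0], 1], [[0, 0, -28], [0, 0, 0], 1], [[0, 0, -12], [0, 0, 0], 1], [[0, 0, -6], [0, 0, 0], 1], [[0, 0, 0], [0, 0, 0], 1]])

```text
t: 17.85
ee_pos: [0.4021, 0.279, 0.1736]
eef_rot: [180.0, -0.0, 60.0]
force: [-0.7, -0.1, -0.2]
finger_gap: 0.0852
gripper_force: 0.0
```

```bash
python3 go.py 548 386.1 20 60.2
```

```text
t 17.9 pos [402.1 279.  173.6] rot [180.  -0.  60.] q [ -5.   5. -36. 109.   3.  67. -73.] gap 85.2 F [-0.7 -0.1 -0.2] g 0.0
shift [165.6  72.7 153.7] rotvec [ 0.    -0.    -0.004]
```

Request:
apply_moves(rows=[[[10.6, 4.7, 0], [0, 0, 0], 1], [[24, 10.5, 0], [0, 0, 0], 1], [[24, 10.5, 0], [0, 0, 0], 1], [[24, 10.5, 0], [0, 0, 0], 1], [[24, 10.5, 0], [0, 0, 0], 1], [[24, 10.5, 0], [0, 0, 0], 1], [[24, 10.5, 0], [0, 0, 0], 1], [[11, 5, 0], [0, 0, 0], 1], [[0, 0, 0], [0, 0, 0], 1], [[0, 0, 0], [0, 0, 0], 1]])

```text
t: 18.85
ee_pos: [0.5472, 0.386, 0.1715]
eef_rot: [-179.9, 0.1, 60.0]
force: [-0.4, -0.3, -1.1]
finger_gap: 0.0857
gripper_force: 0.0
```

```bash
python3 go.py 548 386.1 20 60.2; python3 - <<'E'
from meas import *
p,d=viewer.snapshot('top');P=cloud('top',d)
q=blob(P,231,232,.075,.1);print(q.mean(0),q[:,2].max(),len(q))
E
```

```text
t 18.9 pos [547.2 386.  171.5] rot [-1.799e+02  1.000e-01  6.000e+01] q [-15.  27. -34.  84.  15.  74. -80.] gap 85.7 F [-0.4 -0.3 -1.1] g 0.0
shift [  0.7   0.9 151.5] rotvec [-0.002  0.002 -0.004]Traceback (most recent call last):
  File "<stdin>", line 3, in <module>
  File "meas.py", line 6, in blob
    i=1+np.argmax(s[1:,4]);return w[l==i]
        ~~~~~~~~~^^^^^^^^^
    return _wrapfunc(a, 'argmax', axis=axis, out=out, **kwds)
    return bound(*args, **kwds)
ValueError: attempt to get argmax of an empty sequence
```

Request:
apply_moves(rows=[[[0.6, 0.8, 15], [0, 0, 0], 1], [[0, 0, 28], [0, 0, 0], 1], [[0, 0, 28], [0, 0, 0], 1], [[0, 0, 28], [0, 0, 0], 1], [[0, 0, 24], [0, 0, 0], 1], [[0, 0, 16], [0, 0, 0], 1], [[0, 0, 8], [0, 0, 0], 1], [[0, 0, 4], [0, 0, 0], 1], [[0, 0, 0], [0, 0, 0], 0.7], [[0, 0, 0], [0, 0, 0], 0.6], [[0, 0, 0], [0, 0, 0], 0.5], [[0, 0, 0], [0, 0, 0], 0.4], [[0, 0, 0], [0, 0, 0], 0.2], [[0, 0, 0], [0, 0, 0], 0], [[0, 0, 0], [0, 0, 0], 0], [[0, 0, 0], [0, 0, 0], 0]], squeeze=35)

```text
t: 20.5
ee_pos: [0.5493, 0.3868, 0.0236]
eef_rot: [180.0, -0.1, 60.0]
force: [-0.7, -0.3, 6.5]
finger_gap: 0.0457
gripper_force: 37.1
```

```bash
python3 go.py
```

```text
t 20.5 pos [549.3 386.8  23.6] rot [ 1.8e+02 -1.0e-01  6.0e+01] q [-16.  35. -31.  91.  20.  60. -83.] gap 45.7 F [-0.7 -0.3  6.5] g 37.1
```

Request:
apply_moves(rows=[[[0, 0, -5], [0, 0, 0], 0], [[0, 0, -12], [0, 0, 0], 0], [[0, 0, -20], [0, 0, 0], 0], [[0, 0, -25], [0, 0, 0], 0], [[0, 0, -25], [0, 0, 0], 0], [[0, 0, -25], [0, 0, -0.075], 0], [[0, 0, -15], [0, 0, -0.1], 0], [[0, 0, -8], [0, 0, -0.1], 0], [[0, 0, 0], [0, 0, -0.1], 0], [[0, 0, 0], [0, 0, 0], 0], [[0, 0, 0], [0, 0, 0], 0]])

```text
t: 21.6
ee_pos: [0.5487, 0.3859, 0.1576]
eef_rot: [-180.0, 0.0, 81.3]
force: [0.3, 0.3, -0.9]
finger_gap: 0.0453
gripper_force: 36.4
```

```bash
python3 go.py 478.9 -89.7 155 81.6
```

```text
t 21.6 pos [548.7 385.9 157.6] rot [-180.     0.    81.3] q [-12.  29. -38.  84.  18.  73. -60.] gap 45.3 F [ 0.3  0.3 -0.9] g 36.4
shift [-480.7    3.1    2.6] rotvec [-0.     0.    -0.006]
```

Request:
apply_moves(rows=[[[-6, 0, 0], [0, 0, 0], 0], [[-15, 0.1, 0], [0, 0, 0], 0], [[-27, 0.2, 0], [0, 0, 0], 0], [[-27, 0.2, 0], [0, 0, 0], 0], [[-27, 0.2, 0], [0, 0, 0], 0], [[-27, 0.2, 0], [0, 0, 0], 0], [[-27, 0.2, 0], [0, 0, 0], 0], [[-27, 0.2, 0], [0, 0, 0], 0], [[-27, 0.2, 0], [0, 0, 0], 0], [[-27, 0.2, 0], [0, 0, 0], 0], [[-27, 0.2, 0], [0, 0, 0], 0], [[-27, 0.2, 0], [0, 0, 0], 0], [[-27, 0.2, 0], [0, 0, 0], 0], [[-27, 0.2, 0], [0, 0, 0], 0], [[-27, 0.2, 0], [0, 0, 0], 0], [[-27, 0.2, 0], [0, 0, 0], 0], [[-27, 0.2, 0], [0, 0, 0], 0], [[-27, 0.2, 0], [0, 0, 0], 0], [[-18, 0, 0], [0, 0, 0], 0], [[-8, 0, 0], [0, 0, 0], 0]])

```text
t: 23.6
ee_pos: [0.4796, -0.0907, 0.1573]
eef_rot: [-180.0, 0.0, 81.2]
force: [1.1, 0.6, -2.0]
finger_gap: 0.0457
gripper_force: 36.4
```

Request:
apply_moves(rows=[[[0, 0, 0], [0, 0, 0], 0], [[0, 0, 0], [0, 0, 0], 0]])

```text
t: 23.8
ee_pos: [0.4808, -0.0872, 0.1574]
eef_rot: [180.0, -0.0, 81.5]
force: [-0.2, 0.5, -0.2]
finger_gap: 0.0456
gripper_force: 36.4
```

```bash
python3 go.py 479.5 -89.5 32 81.8;python3 - <<'E'
from meas import *
p,d=viewer.snapshot('top');P=cloud('top',d)
q=blob(P,231,232,.07,.1);print(q.mean(0),q[:,2].max(),len(q))
E
```

```text
t 23.8 pos [480.8 -87.2 157.4] rot [180.   -0.   81.5] q [ 30.   5. -26. 110.   3.  65.  -6.] gap 45.6 F [-0.2  0.5 -0.2] g 36.4
shift [ -2.5  -1.  125.4] rotvec [ 0.    -0.    -0.006]
[0.40268421 0.27659776 0.08237285] 0.09839090259395422 50
```

Request:
apply_moves(rows=[[[-2.3, -1, 10], [0, 0, 0], 0], [[0, 0, 20], [0, 0, 0], 0], [[0, 0, 22], [0, 0, 0], 0], [[0, 0, 22], [0, 0, 0], 0], [[0, 0, 18], [0, 0, 0], 0], [[0, 0, 14], [0, 0, 0], 0], [[0, 0, 8], [0, 0, 0], 0], [[0, 0, 5], [0, 0, 0], 0], [[0, 0, 3], [0, 0, 0], 0], [[0, 0, 2], [0, 0, 0], 0], [[0, 0, 1], [0, 0, 0], 0], [[0, 0, 0], [0, 0, 0], 0], [[0, 0, 0], [0, 0, 0], 0]])

```text
t: 25.15
ee_pos: [0.4798, -0.0902, 0.0326]
eef_rot: [180.0, 0.0, 81.5]
force: [-0.3, 0.4, -0.8]
finger_gap: 0.0453
gripper_force: 36.4
```

```bash
python3 go.py 479.5 -89.5 29.6 81.6; python3 - <<'E'
from h import *
p,d=viewer.snapshot('side');cv2.imwrite('pics/s3.png',cv2.resize(p[120:270,250:450,::-1],None,fx=3,fy=3,interpolation=cv2.INTER_CUBIC))
E
```

```text
t 25.1 pos [479.8 -90.2  32.6] rot [180.    0.   81.5] q [ 29.  14. -26. 117.   8.  50. -10.] gap 45.3 F [-0.3  0.4 -0.8] g 36.4
shift [ 0.6 -0.4  3. ] rotvec [ 0.001  0.    -0.002]
```

View pics/s3.png

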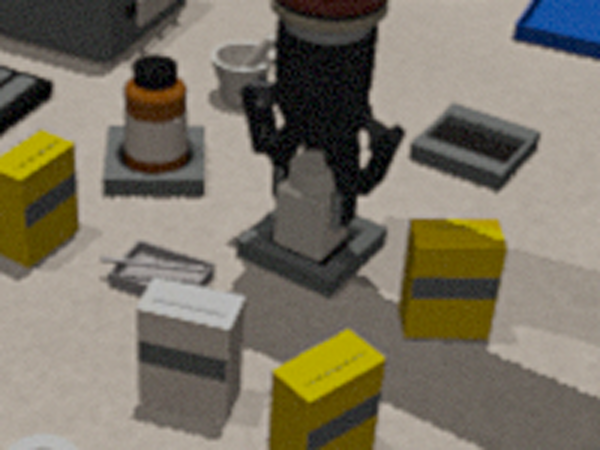

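The jar (crop 312,225) is in the square recess and aligned with it, and the amber bottle stands upright in its nest at (155,140). I'll lower the jar.

Request:
apply_moves(rows=[[[0.5, 0, 1], [0, 0, 0], 0], [[0, 0, 1], [0, 0, 0], 0], [[0, 0, 1], [0, 0, 0], 0], [[0, 0, 0], [0, 0, 0], 0]])

```text
t: 25.6
ee_pos: [0.4796, -0.0897, 0.0295]
eef_rot: [-180.0, 0.0, 81.5]
force: [0.4, 0.4, 3.3]
finger_gap: 0.0458
gripper_force: 36.8
```

Request:
apply_moves(rows=[[[0, 0, 0], [0, 0, 0], 0.65], [[0, 0, 0], [0, 0, 0], 0.8], [[0, 0, 0], [0, 0, 0], 1], [[0, 0, 0], [0, 0, 0], 1], [[0, 0, 0], [0, 0, 0], 1], [[0, 0, -5], [0, 0, 0], 1], [[0, 0, -12], [0, 0, 0], 1], [[0, 0, -20], [0, 0, 0], 1], [[0, 0, -28], [0, 0, 0], 1], [[0, 0, -28], [0, 0, 0], 1], [[0, 0, -28], [0, 0, 0.12], 1], [[0, 0, -15], [0, 0, 0.12], 1], [[0, 0, -8], [0, 0, 0.12], 1], [[0, 0, 0], [0, 0, 0.13], 1], [[0, 0, 0], [0, 0, 0.13], 1], [[0, 0, 0], [0, 0, 0.13], 1], [[0, 0, 0], [0, 0, 0.13], 1], [[0, 0, 0], [0, 0, 0.13], 1], [[0, 0, 0], [0, 0, 0.12], 1], [[0, 0, 0], [0, 0, 0.12], 1]])

```text
t: 27.6
ee_pos: [0.4798, -0.0895, 0.1745]
eef_rot: [180.0, -0.1, 9.6]
force: [0.4, -0.6, 0.4]
finger_gap: 0.0856
gripper_force: 0.0
```

```bash
python3 go.py 484.8 109.6 40 10
```

```text
t 27.6 pos [479.8 -89.5 174.5] rot [ 1.8e+02 -1.0e-01  9.6e+00] q [ 28.   4. -23. 109.   2.  67. -76.] gap 85.6 F [ 0.4 -0.6  0.4] g 0.0
shift [  38.  -195.5  134.4] rotvec [ 0.    -0.001 -0.007]
```

Request:
apply_moves(rows=[[[2, -10, 0], [0, 0, 0], 1], [[5, -25, 0], [0, 0, -0.007], 1], [[5, -25, 0], [0, 0, 0], 1], [[5, -25, 0], [0, 0, 0], 1], [[5, -25, 0], [0, 0, 0], 1], [[5, -25, 0], [0, 0, 0], 1], [[5, -25, 0], [0, 0, 0], 1], [[5, -25, 0], [0, 0, 0], 1], [[1, -10, 0], [0, 0, 0], 1], [[0, 0, 0], [0, 0, 0], 1], [[0, 0, 0], [0, 0, 0], 1]])

```text
t: 28.7
ee_pos: [0.4826, 0.1081, 0.1734]
eef_rot: [180.0, 0.0, 10.3]
force: [0.1, -0.6, -0.9]
finger_gap: 0.0851
gripper_force: 0.0
```

```bash
python3 go.py 484.8 109.6 40 10
```

```text
t 28.7 pos [482.6 108.1 173.4] rot [180.    0.   10.3] q [  15.    6.  -34.  108.    3.   67. -100.] gap 85.1 F [ 0.1 -0.6 -0.9] g 0.0
shift [  2.5  -1.1 133.4] rotvec [0.001 0.    0.005]
```

Request:
apply_moves(rows=[[[2.3, -1, 12], [0, 0, 0.005], 1], [[0, 0, 25], [0, 0, 0], 1], [[0, 0, 25], [0, 0, 0], 1], [[0, 0, 25], [0, 0, 0], 1], [[0, 0, 20], [0, 0, 0], 1], [[0, 0, 14], [0, 0, 0], 1], [[0, 0, 8], [0, 0, 0], 1], [[0, 0, 4], [0, 0, 0], 1], [[0, 0, 0], [0, 0, 0], 0.7], [[0, 0, 0], [0, 0, 0], 0.55], [[0, 0, 0], [0, 0, 0], 0.46], [[0, 0, 0], [0, 0, 0], 0.4], [[0, 0, 0], [0, 0, 0], 0.3], [[0, 0, 0], [0, 0, 0], 0.1], [[0, 0, 0], [0, 0, 0], 0], [[0, 0, 0], [0, 0, 0], 0], [[0, 0, 0], [0, 0, 0], 0]], squeeze=30)

```text
t: 30.4
ee_pos: [0.4852, 0.1105, 0.041]
eef_rot: [180.0, -0.1, 10.0]
force: [-1.0, 0.4, 6.4]
finger_gap: 0.0359
gripper_force: 30.7
```

```bash
python3 go.py
```

```text
t 30.4 pos [485.2 110.5  41. ] rot [ 1.8e+02 -1.0e-01  1.0e+01] q [  12.   16.  -33.  115.   11.   52. -107.] gap 35.9 F [-1.   0.4  6.4] g 30.7
```

Request:
apply_moves(rows=[[[0, 0, -5], [0, 0, 0], 0], [[0, 0, -12], [0, 0, 0], 0], [[0, 0, -20], [0, 0, 0], 0], [[0, 0, -25], [0, 0, 0], 0], [[0, 0, -25], [0, 0, 0], 0], [[0, 0, -25], [0, 0, 0], 0], [[0, 0, -20], [0, 0, 0.1], 0], [[0, 0, -12], [0, 0, 0.1], 0], [[0, 0, -6], [0, 0, 0.1], 0], [[0, 0, 0], [0, 0, 0], 0], [[0, 0, 0], [0, 0, 0], 0]])

```text
t: 31.5
ee_pos: [0.4845, 0.1104, 0.1905]
eef_rot: [180.0, -0.0, -7.1]
force: [-0.0, 0.6, -1.5]
finger_gap: 0.0357
gripper_force: 30.2
```

```bash
python3 go.py 406.2 -299.1 190 -7
```

```text
t 31.5 pos [484.5 110.4 190.5] rot [180.   -0.   -7.1] q [  14.    5.  -33.  107.    3.   69. -117.] gap 35.7 F [-0.   0.6 -1.5] g 30.2
shift [-27.4 416.    0.5] rotvec [ 0.    -0.    -0.001]
```

Request:
apply_moves(rows=[[[0, 6, 0], [0, 0, 0], 0], [[-1, 14, 0], [0, 0, 0], 0], [[-1.7, 26, 0], [0, 0, 0], 0], [[-1.7, 26, 0], [0, 0, 0], 0], [[-1.7, 26, 0], [0, 0, 0], 0], [[-1.7, 26, 0], [0, 0, 0], 0], [[-1.7, 26, 0], [0, 0, 0], 0], [[-1.7, 26, 0], [0, 0, 0], 0], [[-1.7, 26, 0], [0, 0, 0], 0], [[-1.7, 26, 0], [0, 0, 0], 0], [[-1.7, 26, 0], [0, 0, 0], 0], [[-1.7, 26, 0], [0, 0, 0], 0], [[-1.7, 26, 0], [0, 0, 0], 0], [[-1.7, 26, 0], [0, 0, 0], 0], [[-1.7, 26, 0], [0, 0, 0], 0], [[-1.7, 26, 0], [0, 0, 0], 0], [[-2, 22, 0], [0, 0, 0], 0], [[-1, 10, 0], [0, 0, 0], 0], [[0, 0, 0], [0, 0, 0], 0], [[0, 0, 0], [0, 0, 0], 0]])

```text
t: 33.5
ee_pos: [0.4049, -0.2978, 0.1901]
eef_rot: [-180.0, 0.0, -7.2]
force: [0.1, -0.3, -0.7]
finger_gap: 0.0359
gripper_force: 30.2
```

```bash
python3 go.py 406.3 -299.3 49.5 -7; python3 - <<'E'
from meas import *
p,d=viewer.snapshot('top');P=cloud('top',d)
for u,v,a,b in[(353,202,.07,.1),(369,145,.095,.112),(231,232,.07,.1)]:
    q=blob(P,u,v,a,b);print(q.mean(0).round(4),len(q))
E
```

```text
t 33.5 pos [ 404.9 -297.8  190.1] rot [-180.     0.    -7.2] q [ 40.   4.  -9. 107.   1.  69. -66.] gap 35.9 F [ 0.1 -0.3 -0.7] g 30.2
shift [  1.6   1.5 140.6] rotvec [-0.001  0.    -0.003]
[ 0.4802 -0.0899  0.0818] 170
[ 0.6514 -0.1344  0.1051] 158
[0.4031 0.276  0.0813] 55
```

All three placed containers are centred. Now I'll lower the carton.

Request:
apply_moves(rows=[[[1.5, 1.4, 10], [0, 0, 0], 0], [[0, 0, 22], [0, 0, 0], 0], [[0, 0, 25], [0, 0, 0], 0], [[0, 0, 25], [0, 0, 0], 0], [[0, 0, 20], [0, 0, 0], 0], [[0, 0, 15], [0, 0, 0], 0], [[0, 0, 10], [0, 0, 0], 0], [[0, 0, 6], [0, 0, 0], 0], [[0, 0, 4], [0, 0, 0], 0], [[0, 0, 2], [0, 0, 0], 0], [[0, 0, 1], [0, 0, 0], 0], [[0, 0, 0], [0, 0, 0], 0], [[0, 0, 0], [0, 0, 0], 0]])

```text
t: 34.85
ee_pos: [0.4063, -0.3005, 0.0507]
eef_rot: [180.0, -0.0, -7.2]
force: [-0.3, 0.3, -1.0]
finger_gap: 0.0356
gripper_force: 30.3
```

```bash
python3 go.py 406.3 -299.3 47 -7; python3 - <<'E'
from h import *
p,d=viewer.snapshot('side');cv2.imwrite('pics/s4.png',cv2.resize(p[60:220,320:500,::-1],None,fx=3,fy=3,interpolation=cv2.INTER_CUBIC))
E
```

```text
t 34.9 pos [ 406.3 -300.5   50.7] rot [180.   -0.   -7.2] q [ 39.  13.  -9. 115.   2.  52. -68.] gap 35.6 F [-0.3  0.3 -1. ] g 30.3
shift [-0.1 -1.2  3.7] rotvec [ 0.    -0.001 -0.004]
```

View pics/s4.png

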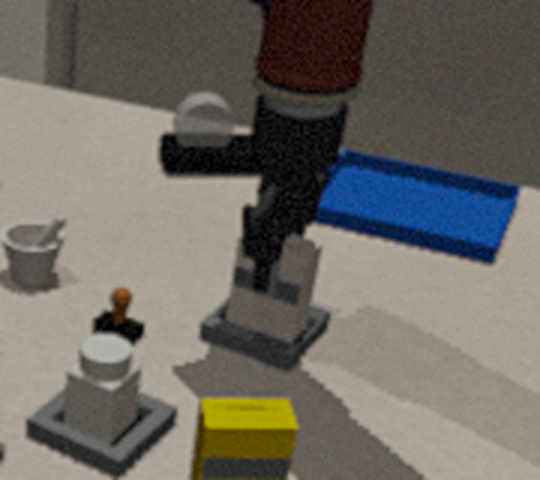

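The carton (crop 270,290) is within the oblong recess, and the jar stands in its nest at (100,390). I'll lower the carton to contact.

Request:
apply_moves(rows=[[[0, -0.5, 1], [0, 0, 0], 0], [[0, 0, 1], [0, 0, 0], 0], [[0, 0, 1], [0, 0, 0], 0], [[0, 0, 0.8], [0, 0, 0], 0], [[0, 0, 0], [0, 0, 0], 0]])

```text
t: 35.4
ee_pos: [0.4061, -0.2999, 0.047]
eef_rot: [-180.0, 0.0, -7.2]
force: [-2.9, 1.9, 7.1]
finger_gap: 0.0358
gripper_force: 31.1
```

Request:
apply_moves(rows=[[[0, 0, 0], [0, 0, 0], 0.5], [[0, 0, 0], [0, 0, 0], 0.65], [[0, 0, 0], [0, 0, 0], 0.8], [[0, 0, 0], [0, 0, 0], 1], [[0, 0, 0], [0, 0, 0], 1], [[0, 0, 0], [0, 0, 0], 1], [[0, 0, -5], [0, 0, 0], 1], [[0, 0, -12], [0, 0, 0], 1], [[0, 0, -20], [0, 0, 0], 1], [[0, 0, -28], [0, 0, 0], 1], [[0, 0, -28], [0, 0, 0], 1], [[0, 0, -28], [0, 0, 0], 1], [[0, 0, -20], [0, 0, 0], 1], [[0, 0, -10], [0, 0, 0], 1], [[0, 20, 0], [0, 0, 0], 1], [[0, 40, 0], [0, 0, 0], 1], [[0, 40, 0], [0, 0, 0], 1], [[0, 40, 0], [0, 0, 0], 1], [[0, 20, 0], [0, 0, 0], 1], [[0, 0, 0], [0, 0, 0], 1]])

```text
t: 37.4
ee_pos: [0.384, -0.4615, 0.1968]
eef_rot: [180.0, 0.1, -7.5]
force: [-0.6, 0.3, 0.8]
finger_gap: 0.0854
gripper_force: 0.0
```

```bash
python3 go.py; python3 - <<'E'
from meas import *
p,d=viewer.snapshot('top');P=cloud('top',d);cv2.imwrite('pics/tf.png',p[:,:,::-1])
for u,v,a,b in[(353,202,.07,.1),(369,145,.095,.112),(231,232,.07,.1),(430,224,.08,.11),(224,151,.02,.09),(422,150,.02,.09)]:
    q=blob(P,u,v,a,b);print(q.mean(0).round(4),len(q),cv2.minAreaRect((q[:,:2]*1000).astype(np.float32)))
E
```

```text
t 37.4 pos [ 384.  -461.5  196.8] rot [ 1.8e+02  1.0e-01 -7.5e+00] q [ 48.  15.  -2.  94.   1.  72. -52.] gap 85.4 F [-0.6  0.3  0.8] g 0.0
[ 0.4801 -0.09    0.0819] 176 ((479.8836364746094, -90.24920654296875), (40.05758285522461, 40.111167907714844), 16.72689437866211)
[ 0.6513 -0.1345  0.1056] 153 ((652.4953002929688, -134.0706329345703), (39.18305587768555, 36.85834503173828), 0.5482183694839478)
[0.4038 0.2762 0.0824] 50 ((405.00311279296875, 277.78704833984375), (22.774505615234375, 18.380525588989258), 45.479679107666016)
[ 0.4057 -0.2987  0.0941] 334 ((405.9046630859375, -299.452880859375), (36.97709274291992, 66.12147521972656), 82.27999877929688)
[0.6481 0.2967 0.0548] 260 ((644.4642333984375, 293.7869567871094), (58.628326416015625, 57.115943908691406), 89.9493179321289)
[ 0.6464 -0.2933  0.0415] 268 ((642.9895629882812, -291.04779052734375), (59.63743209838867, 62.64787292480469), 88.0722427368164)
```

View pics/tf.png

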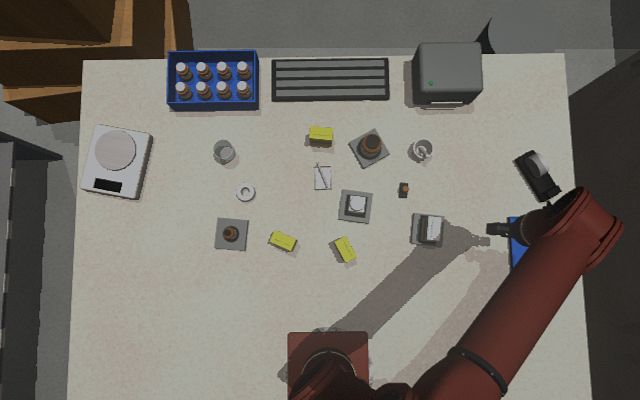

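The final top view shows all four containers upright and centred in their matching nests: amber (370,145), jar (356,204), carton (430,228) and dropper (231,233). The measured heights match the recess floors. The beaker (224,151) and mortar (422,150) have not moved.

```bash
python3 -c "
from bench import ticket;print(ticket.hand_in())"
```

```text
the job is handed in; nothing more can be done
None
```

I placed all four containers upright on the floors of their matching nests, left the beaker and mortar where they stood, and handed the job in at about 37 s of the 106 s allowed; the hand-in call returned no verdict.

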